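# Line up the quarter-turn fastener and hold the lamphouse cover shut

## Task

The sprung cover of the microscope lamphouse stands ajar because its quarter-turn fastener is turned across its slot: grip the black wing lightly, turn it until it lines up with the two ribs moulded on the cover, then press the cover down flush on its foam seal. Be gentle - the wing and the thin cover must not be squeezed or leaned on hard - and leave the other things on the bench as they are. Finish still holding the cover pressed shut with the fingertips on the cover plate itself, not touching the fastener, so that I can reach in and lock it.

Things in the scene. Friction and masses are not known exactly. Their poses are not given: they have to be found in the camera images.
- lamphouse: Microscope lamphouse, fixed: pale grey sheet-metal box 200 mm (its x) by 160 mm (y), open on top under a hinged cover; louvred flanks, two small screws on the front (-x) face, a tube of 54 mm diameter standing 45 mm out of the rear. Origin: centre of its underside, on the bench; z up. The cover's hinge line runs along y at x = +95, z = 106 mm.
- cover (a joint): Cover hinge, rad: 0 = flush on the foam seal (top face level, 109 mm above the bench), positive = front edge raised; a spring holds it ajar at 0.16 (front edge 32 mm up). The cover is a pale grey plate 198 x 169 mm hinged at its rear edge. With the fastener crossways, its tongue lands on the slotted receptacle and the cover stops at about 0.08.
- fastener (a joint): Quarter-turn fastener captive in the cover, rad: 0 = lined up (wing front-to-back, between the two index ribs; its tongue then passes the slot, which takes 0.15 either way), positive = counter-clockwise from above, 1.57 = crossways. It starts at 0.7 to 1.4, turns stiffly (0.05 N m), stays where left, runs a little past 0 (stop at -0.35) and tilts with the cover.
- fastener_grip (a point): On the fastener's axis, 20 mm above the cover's top face. Black plastic wing 40 mm long (this frame's x), 11 mm thick (y), standing 3 to 30 mm above the cover on a flange of 32 mm diameter; z is the fastener's axis, square to the cover, so tilted while ajar. The axis is 155 mm from the hinge line, mid-width. Grip with 5 to 20 N: the wing snaps if squeezed hard.
- cover_press (a point): Bare flat spot on the cover's top face to press on, 160 mm from the hinge line, 33 mm from the front edge, 52 mm to +y of the middle (the mirror spot serves too); axes as the cover: x to the rear, z square to the face. Flush, it is 109 mm above the bench. The spring yields here to 4-5 N ajar, 6-8 N at flush; below that the seal gives 1 mm per 3-4 N, to 5 mm.
- objective: Steel microscope objective standing on the bench, 29 mm diameter, 46 mm tall; origin at its foot. Bystander.
- lens_fluid: White bottle of lens fluid, 38 mm diameter, 85 mm tall; origin at its foot. Bystander.
- screwdriver: Screwdriver lying on the bench, 170 mm long; origin under its middle. Bystander.
- petri_dish: Closed clear Petri dish, 94 mm diameter, 16 mm tall; origin at its foot. Bystander.
- slide_box: Blue slide box, 98 x 84 x 34 mm; origin at its foot. Bystander.
- lamp_carton: Small carton, 72 x 50 x 48 mm; origin at its foot. Bystander.
- beaker: Glass beaker, 60 mm diameter, 70 mm tall; origin at its foot. Bystander.

How it is judged (in metres and radians):
On the way:
1. the fastener is turned until it lines up with the ribs (value of joint fastener between -0.2 and 0.2 rad), for 0.2 s.
At the end, for the whole second after the job is handed in: The cover is flush (within 0.012 rad, about 2 mm at the front edge), the fastener lined up within 0.22 rad, the fingers press on the cover plate (cover_c0) with 4 to 28 N and do not touch the fastener (value of joint cover below 0.012 rad and value of joint fastener between -0.22 and 0.22 rad and contact force between the fingers and cover_c0 between 4 and 28 N and contact force between the fingers and fastener below 0.3 N); the arm keeps its last pose, push and grip.
It fails at once if the cover is leaned on hard (over 35 N) (contact force between the fingers and cover_c0 above 35 N).
It fails at once if the wing is squeezed hard (over 35 N a side) (contact force between the fingers and fastener above 70 N).
It fails at once if a bystander is shifted by more than 30 mm or knocked over (distance of any of objective, lens_fluid, screwdriver, petri_dish, slide_box, lamp_carton, beaker from where it was at the start of the episode above 0.03 m or angle between any of objective, lens_fluid, beaker's own z axis and vertical above 0.5 rad).
It also fails if it takes over 51 s, if anything falls off the work surface, if the arm or the gripper's body presses on something with over 40 N, if the wrist force passes 120 N, or if a joint passes its speed limit or range.

## Robot

A 6-joint arm with a two-finger parallel gripper is mounted at the origin on the work surface. World frame = base frame: x ahead of the robot, y to its left, z up, the work surface at z = 0. Lengths are in m, angles in degrees, forces in N, time in s.
With the tool pointing down it reaches from about 0.375 to 0.9 m from the base axis. Payload 3.1 kg.
Tool frame: the origin (TCP) lies midway between the tips of the shut fingers; the grasp point (between the pads) lies bot.hold_point_z behind it (bot.hold_point_z is the distance from the TCP to the grasp point, in m); z points along the fingers, y is the direction in which the jaws open and shut (so a half turn about z gives the same grasp; the last joint's range is limited). The gripper opens to 87 mm and grips with 3 to 60 N. Pads are 19 mm wide; open, the fingers measure 117 mm over their backs; the gripper's body (75 mm by 190 mm) begins 51 mm behind the grasp point.
Start: joints at [66.148, 30.224, 82.088, -0, 67.689, -10.227], TCP at [0.147, 0.607, 0.223] pointing down, gripper open.
Joint ranges: [-176.69, 176.69], [-43.24, 126.21], [12.49, 139.97], [-82, 262], [0, 151.66], [-163.58, 163.58]. Speed limits (degrees/s): [159.86, 159.86, 180, 180, 180, 180].

## Interface

Orientations are given as a 3x3 rotation matrix whose columns are the frame's x, y, z axes.
In Python, from rig import bot, vision, hand_in gives the robot as it stands. The module is installed in compiled form; this text tells all that it offers.
- The arm moves only by the shell command python3 -m handwheel 'ROWS'. ROWS is JSON, a list of rows, each an object of numbers: "hand": the gripper's target within -1 to 1 (fully open at 1, half-way at 0, shut at -1); "dx", "dy", "dz": the shift along the world's x, y, z in cm; "wx", "wy", "wz": the turn, a rotation vector about the world's x, y, z in rad. In form: [{"hand": .., "dx": .., "dy": .., "dz": .., "wx": .., "wy": .., "wz": ..}, ...]. A call has 1 to 10 rows; each row shifts and turns the commanded pose from where the row before left it; what a row does not reach is not made up. A row lasts 1/10 s, in which the tool goes at most 50 mm and 8.59 degrees, less where a joint would pass 70% of its speed; a pose out of reach is approached as far as the arm can. A call with a gripper value outside its range is refused whole. The fingers move at their own pace and stop on an object; the grip force is fixed at half the most. Time passes only in rows, so rows that do not move let the fingers close. It gives the time, the measured TCP pose, the force and the opening at its end, in the units of the state.
- bot.read_state(): the state, without advancing time (a new reading comes with each control period).
- vision.capture(name): name is "scene" or "top" or "wrist"; returns (picture, depth): 400x640x3 uint8, red, green, blue; 400x640 float32, m along the optical axis (not along the pixel's ray), 0 where there is no reading.
- vision.get_calibration(name): a dict with "fx", "fy", "cx", "cy" (pixels), "rvec" (rotation vector, rad) and "tvec" (3), from world to camera coordinates, as OpenCV has them. Camera axes: x right, y down, z forward; pixel columns grow to the right and rows downward; lengths in m; the calibration is good to about 2 mm. A picture is of the moment at which its call begins: read the wrist's pose just before it. get_calibration takes no time and is no camera call; for the wrist camera it gives the pose at the moment of the call.
- hand_in(): hands the job in, once; it reports no verdict.
The state is a dict: "time_s": time; "joint_positions": joint angles; "qvel": joint speeds; "tau": joint torques, N m; "position": TCP position; "tcp_rot": TCP orientation; "force": force on the tool from outside, world axes, zero at the start; "moment": the same for the moment, N m; "opening": opening from 0.0 (shut) to 1.0 (fully open).
Only numpy, scipy, OpenCV 4.12 (cv2) and the standard library are available. Lean on these libraries where they do the work, as an engineer would, in place of code of your own. Each camera call takes 0.05 s, during which the arm holds its last target.

## Working session

There is one attempt and no reset: what is moved stays moved. The work goes in short steps, Python scripts to look and compute and a shell command to move; the robot and the scene stay as the last step left them, time stands still between calls to the robot, and variables do not carry over. Pictures are saved under pics/ and viewed, and the job is handed in when it is done.

```bash
mkdir -p pics
cat > h.py <<'E'
import numpy as np,cv2
from rig import bot,vision
def cap(n,f):
    c=vision.get_calibration(n); p,d=vision.capture(n)
    cv2.imwrite('pics/'+f+'.png',p[:,:,::-1]); np.savez('pics/'+f+'.npz',p=p,d=d,**{k:np.array(c[k]) for k in c})
    return p,d,c
def world(c,d):
    R=cv2.Rodrigues(np.array(c['rvec'],float))[0];t=np.array(c['tvec'],float).ravel()
    v,u=np.mgrid[:d.shape[0],:d.shape[1]]
    P=np.stack([(u-c['cx'])/c['fx']*d,(v-c['cy'])/c['fy']*d,d],-1)
    return (P-t)@R
E
python3 - <<'E'
from h import *
for n in ['top','scene','wrist']: cap(n,n+'0')
s=bot.read_state();print(s,bot.hold_point_z)
E
```

```text
{'time_s': 0.15, 'joint_positions': array([ 6.61492250e+01,  3.02661288e+01,  8.21394997e+01, -7.73189426e-04,
        6.76878634e+01, -1.02265731e+01]), 'qvel': array([ 0.1040463 , -0.18215188, -0.30863509, -0.19713576,  0.01073743,
        0.04541807]), 'tau': array([ 7.55357851e-04, -4.40431488e+01, -1.76842350e+01,  6.33388851e-02,
        5.52586920e-02, -7.21595779e-05]), 'position': array([0.14696072, 0.6069076 , 0.22180301]), 'tcp_rot': array([[-9.71862708e-01,  2.35547141e-01, -6.48385618e-04],
       [ 2.35547870e-01,  9.71861594e-01, -1.49744032e-03],
       [ 2.77423296e-04, -1.60803225e-03, -9.99998669e-01]]), 'force': array([-0.46750813,  0.197932  , -0.72344122]), 'moment': array([ 0.03660675,  0.02861978, -0.05067222]), 'opening': 0.9974659341543198} 0.0187
```

View pics/top0.png

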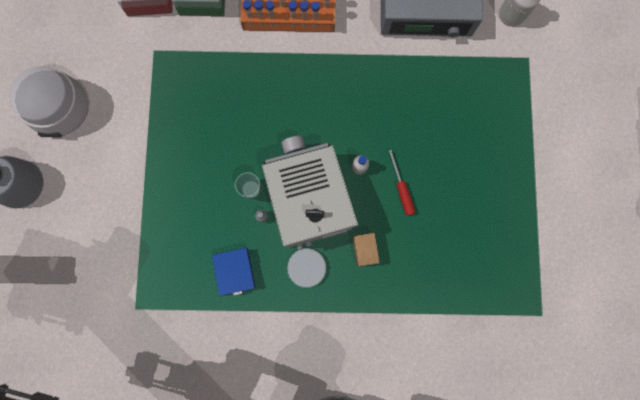

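View pics/scene0.png

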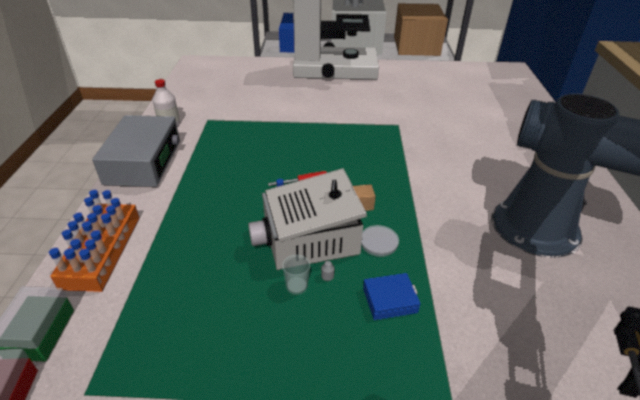

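View pics/wrist0.png

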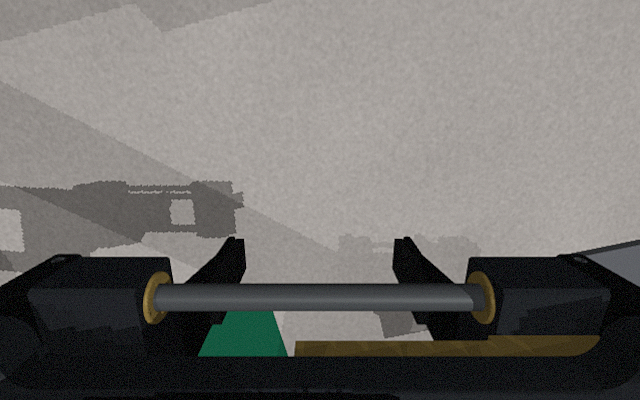

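The top view shows the lamphouse at about (310,195) px. Its black wing is near (314,214), and the tube at (292,145) marks the rear. The beaker is at (248,185), the objective at (261,215), the dish at (307,268) and the carton at (367,250). Next I'll measure positions.

Run:
```python
from h import *
z=np.load('pics/top0.npz');p,d=z['p'],z['d'];c={k:z[k] for k in ['fx','fy','cx','cy','rvec','tvec']}
W=world(c,d)
for n,(u,v) in dict(wing=(314,214),tube=(292,145),bottle=(361,165),beaker=(248,185),obj=(261,215),dish=(307,268),carton=(367,250),sbox=(233,272)).items(): print(n,W[v,u].round(3))
m=(W[...,2]>.095)&(W[...,2]<.18);m[:,:260]=0;m[:,360:]=0;m[:140]=0;m[250:]=0
P=W[m];print(len(P))
# ransac-ish plane
best=0
rng=np.random.default_rng(0)
for i in range(500):
    a=P[rng.choice(len(P),3,False)];n=np.cross(a[1]-a[0],a[2]-a[0]);
    if np.linalg.norm(n)<1e-4: continue
    n/=np.linalg.norm(n);n*=np.sign(n[2]);r=(P-a[0])@n;k=(abs(r)<.003).sum()
    if k>best:best=k;I=abs(r)<.003
q=P[I];cen=q.mean(0);n=np.linalg.svd(q-cen,full_matrices=False)[2][2];n*=np.sign(n[2])
print(best,cen,n,'tilt',np.arccos(n[2]),'dir downhill deg',np.degrees(np.arctan2(n[1],n[0])))
rect=cv2.minAreaRect(q[:,:2].astype(np.float32)*1000);print(rect,cv2.boxPoints(rect))
h=(P-cen)@n; print('wing pts',(h>.01).sum(),P[h>.015].mean(0),h.max())
big=cv2.resize(p[130:260,230:400],None,fx=4.5,fy=4.5,interpolation=cv2.INTER_CUBIC);cv2.imwrite('pics/topz.png',big[:,:,::-1])
```

```text
wing [0.516 0.065 0.166]
tube [0.69  0.12  0.082]
bottle [ 0.649 -0.046  0.062]
beaker [0.605 0.23  0.011]
obj [0.526 0.191 0.046]
dish [0.403 0.08  0.016]
carton [ 0.447 -0.062  0.048]
sbox [0.391 0.253 0.041]
6595
5366 [0.56888866 0.07894752 0.12525817] [0.15194423 0.04792559 0.98722646] tilt 0.16000514726565906 dir downhill deg 17.506092170309476
((571.839111328125, 79.00396728515625), (205.69772338867188, 168.98959350585938), 16.94709587097168) [[448.82727  129.85027 ]
 [498.08582  -31.800856]
 [694.85095   28.15767 ]
 [645.5924   189.80879 ]]
wing pts 127 [0.52001997 0.06380387 0.16132444] 0.03547730820006514
```

View pics/topz.png

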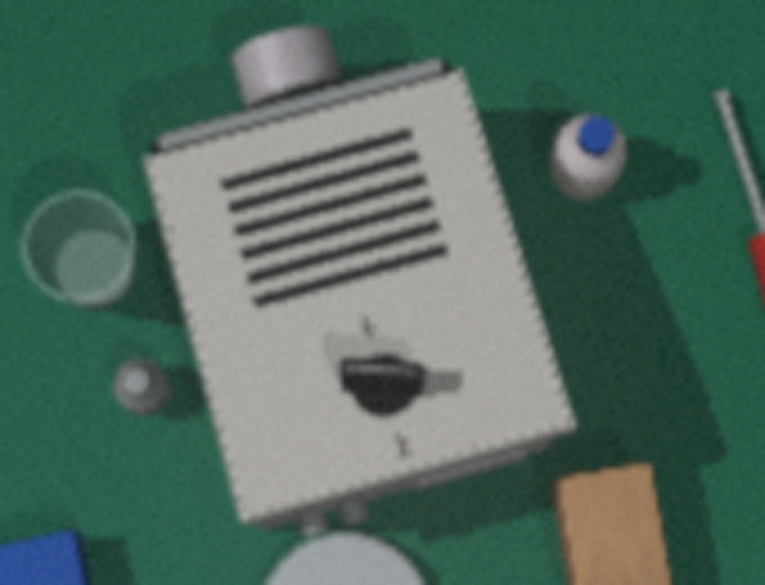

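The zoom shows the wing lying across the house, from (342,375) to (422,372), with the ribs at (367,325) and (402,447). That puts the fastener at roughly 1.2–1.3 rad. The cover tilt measures 0.16 rad and the house yaw is about 17°. Next I'll work out a hover pose for a close look.

```bash
cat >> h.py <<'E'
from scipy.spatial.transform import Rotation as Ro
def plan(pos,zt,ydir):
    """rows needed (cm, rotvec) from measured pose"""
    s=bot.read_state();z=np.array(zt,float);z/=np.linalg.norm(z);y=np.array(ydir,float);y-=z*(y@z);y/=np.linalg.norm(y)
    R=np.stack([np.cross(y,z),y,z],1)
    w=(R@s['tcp_rot'].T); w=Ro.from_matrix(w).as_rotvec()
    print('d cm',((np.array(pos)-s['position'])*100).round(2),'w',w.round(3),'|w|deg',np.degrees(np.linalg.norm(w)).round(1))
    print('f',s['force'].round(2),'op',round(s['opening'],3),'t',s['time_s'],'q',s['joint_positions'].round(1))
E
python3 - <<'E'
from h import *
c=vision.get_calibration('wrist');s=bot.read_state()
R=cv2.Rodrigues(np.array(c['rvec']))[0];C=-R.T@np.array(c['tvec']).ravel()
print('cam in tool',s['tcp_rot'].T@(C-s['position']),'\n',s['tcp_rot'].T@R.T,c['fx'],c['fy'],c['cx'],c['cy'])
z=np.load('pics/top0.npz');p,d=z['p'],z['d'];c={k:z[k] for k in ['fx','fy','cx','cy','rvec','tvec']}
W=world(c,d);n=np.array([.1519,.0479,.9872]);cen=np.array([.56889,.07895,.12526])
h=(W-cen)@n
m=(h>.008)&(h<.04)&(p.max(2)<80);m[:195]=0;m[235:]=0;m[:,290:340]&=True;m[:,:290]=0;m[:,340:]=0
q=W[m];print(len(q))
for lo in(.008,.018,.025):
    k=q[(q-cen)@n>lo];e=np.linalg.svd(k[:,:2]-k[:,:2].mean(0),full_matrices=False);print(lo,len(k),k.mean(0),np.degrees(np.arctan2(e[2][0,1],e[2][0,0])),e[1]/len(k)**.5)
# hover TCP 130mm above cover foot
a=np.array([.513,.061,.134]);print(a+n*.12)
plan(a+n*.12,-n,[1,0,0])
E
```

```text
cam in tool [ 0.08359602  0.00127939 -0.16256395] 
 [[ 4.16399894e-04 -9.52862360e-01 -3.03402618e-01]
 [ 9.99999550e-01  1.38233544e-04  9.38298316e-04]
 [-8.52128729e-04 -3.03402873e-01  9.52861989e-01]] 305.8344333730987 305.8344333730987 318.7796544950996 200.97716913051332
98
0.008 98 [0.51814121 0.06306065 0.15854538] 87.09090154700128 [0.01141462 0.00384092]
0.018 77 [0.51923393 0.0630889  0.16147363] 87.25435232434766 [0.01143524 0.00361741]
0.025 60 [0.5202995  0.06286292 0.16312641] 86.85556066873664 [0.01134756 0.00338227]
[0.531228 0.066748 0.252464]
d cm [ 38.43 -54.02   3.07] w [-0.142  0.095 -1.334] |w|deg 77.0
f [-0.47  0.2  -0.72] op 0.997 t 0.15 q [ 66.1  30.3  82.1  -0.   67.7 -10.2]
```

```bash
python3 -m handwheel '[{"hand":1,"dx":2.2,"dy":-3.4,"dz":0.5,"wx":-0.01,"wy":0.007,"wz":-0.09},{"hand":1,"dx":2.7,"dy":-3.9,"dz":0.3,"wx":-0.01,"wy":0.007,"wz":-0.095},{"hand":1,"dx":2.7,"dy":-3.9,"dz":0.3,"wx":-0.01,"wy":0.007,"wz":-0.095},{"hand":1,"dx":2.7,"dy":-3.9,"dz":0.3,"wx":-0.01,"wy":0.007,"wz":-0.095},{"hand":1,"dx":2.7,"dy":-3.9,"dz":0.3,"wx":-0.01,"wy":0.007,"wz":-0.095},{"hand":1,"dx":2.7,"dy":-3.9,"dz":0.3,"wx":-0.01,"wy":0.007,"wz":-0.095},{"hand":1,"dx":2.7,"dy":-3.9,"dz":0.2,"wx":-0.01,"wy":0.007,"wz":-0.095},{"hand":1,"dx":2.7,"dy":-3.9,"dz":0.2,"wx":-0.01,"wy":0.007,"wz":-0.095},{"hand":1,"dx":2.7,"dy":-3.9,"dz":0.2,"wx":-0.01,"wy":0.007,"wz":-0.095},{"hand":1,"dx":2.7,"dy":-3.9,"dz":0.2,"wx":-0.01,"wy":0.007,"wz":-0.095}]'
python3 - <<'E'
from h import *
n=np.array([.1519,.0479,.9872]);plan(np.array([.513,.061,.134])+n*.12,-n,[1,-.05,0])
E
```

```text
time_s: 1.15
position: [0.4129, 0.2207, 0.2506]
tcp_rot: [[-0.374, 0.921, -0.104], [0.927, 0.37, -0.054], [-0.012, -0.117, -0.993]]
force: [1.4, -0.5, 0.4]
opening: 1.002
d cm [ 11.84 -15.39   0.19] w [-0.05   0.025 -0.435] |w|deg 25.1
f [ 1.43 -0.47  0.4 ] op 1.002 t 1.15 q [15.4 19.  97.4 -1.5 70.2 -6. ]
```

```bash
python3 -m handwheel '[{"hand":1,"dx":2.9,"dy":-3.8,"dz":0.1,"wx":-0.013,"wy":0.006,"wz":-0.1},{"hand":1,"dx":2.9,"dy":-3.8,"dz":0.1,"wx":-0.013,"wy":0.006,"wz":-0.1},{"hand":1,"dx":2.2,"dy":-2.8,"dz":0,"wx":-0.013,"wy":0.006,"wz":-0.1},{"hand":1,"dx":1.2,"dy":-1.5,"dz":0,"wx":-0.01,"wy":0.006,"wz":-0.06},{"hand":1},{"hand":1},{"hand":1}]'
python3 - <<'E'
from h import *
n=np.array([.1519,.0479,.9872]);plan(np.array([.513,.061,.134])+n*.12,-n,[1,-.05,0])
cap('wrist','wrist1')
E
```

```text
d cm [ 11.84 -15.39   0.19] w [-0.05   0.025 -0.435] |w|deg 25.1
f [ 1.43 -0.47  0.4 ] op 1.002 t 1.15 q [15.4 19.  97.4 -1.5 70.2 -6. ]invalid input
```

View pics/wrist1.png

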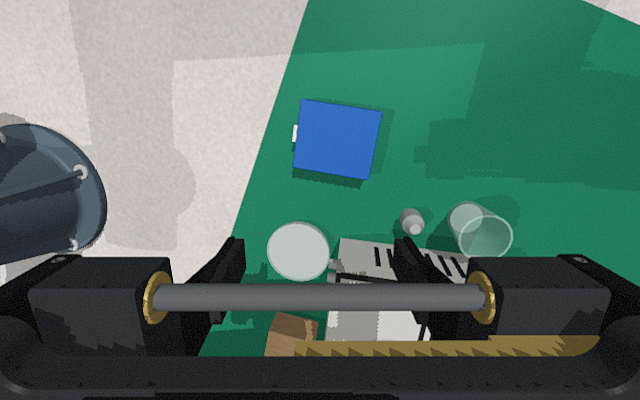

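That picture shows the arm didn't move: the slide box is at (338,140) and the house is still behind the hand. The call was refused, probably because some rows left out keys, so I'll repeat it with every key filled in.

```bash
python3 -m handwheel '[{"hand":1,"dx":2.9,"dy":-3.8,"dz":0.1,"wx":-0.013,"wy":0.006,"wz":-0.1},{"hand":1,"dx":2.9,"dy":-3.8,"dz":0.1,"wx":-0.013,"wy":0.006,"wz":-0.1},{"hand":1,"dx":2.2,"dy":-2.8,"dz":0,"wx":-0.013,"wy":0.006,"wz":-0.1},{"hand":1,"dx":1.2,"dy":-1.5,"dz":0,"wx":-0.01,"wy":0.006,"wz":-0.06},{"hand":1,"dx":0,"dy":0,"dz":0,"wx":0,"wy":0,"wz":0},{"hand":1,"dx":0,"dy":0,"dz":0,"wx":0,"wy":0,"wz":0}]'
python3 - <<'E'
from h import *
n=np.array([.1519,.0479,.9872]);plan(np.array([.513,.061,.134])+n*.12,-n,[1,-.05,0])
cap('wrist','wrist2')
E
```

```text
time_s: 1.8
position: [0.5034, 0.1037, 0.2521]
tcp_rot: [[-0.029, 0.988, -0.15], [0.998, 0.021, -0.058], [-0.054, -0.151, -0.987]]
force: [-0.5, 0.4, 0.6]
opening: 0.996
d cm [ 2.78 -3.7   0.04] w [-0.002 -0.002 -0.079] |w|deg 4.5
f [-0.51  0.39  0.62] op 0.996 t 1.8 q [ 1.1 23.7 89.5 -3.2 75.5  0.7]
```

View pics/wrist2.png

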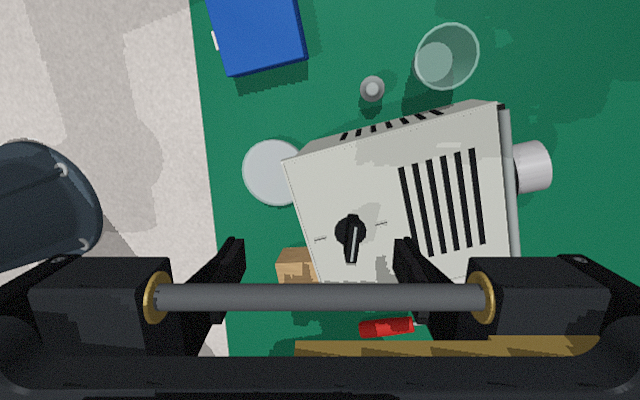

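The wrist view shows the wing at about (351,240), with the ribs at (320,239) and (381,223). I'll measure both from the depth image.

```bash
cat > m.py <<'E'
from h import *
import sys
f=sys.argv[1]; box=[int(x) for x in sys.argv[2:6]]
z=np.load('pics/%s.npz'%f);p,d=z['p'],z['d'];c={k:z[k] for k in ['fx','fy','cx','cy','rvec','tvec']}
W=world(c,d)
sub=np.zeros(d.shape,bool);u0,u1,v0,v1=box;sub[v0:v1,u0:u1]=1
cov=sub&(p.min(2)>140)&(d>0)
P=W[cov]
for _ in range(6):
    cen=np.median(P,0) if _==0 else P.mean(0);n=np.linalg.svd(P-P.mean(0),full_matrices=False)[2][2];n*=np.sign(n[2]);r=(P-P.mean(0))@n;P=P[abs(r-np.median(r))<max(.0015,2*r.std())]
cen=P.mean(0);print('plane',len(P),cen.round(4),n.round(4),'tilt',np.arccos(n[2]).round(4))
h=(W-cen)@n
m=sub&(p.max(2)<90)&(h>.022)&(h<.036)
k=W[m];e=np.linalg.svd(k[:,:2]-k[:,:2].mean(0),full_matrices=False)
print('wing top',len(k),k.mean(0).round(4),'ang',np.degrees(np.arctan2(e[2][0,1],e[2][0,0])).round(1),'h',np.percentile(h[m],[5,50,95]).round(4))
rect=cv2.minAreaRect(k[:,:2].astype(np.float32)*1000);print('rect',rect)
def on(u,v,hh=0):
    R=cv2.Rodrigues(c['rvec'])[0];C=-R.T@c['tvec'].ravel();r=R.T@np.array([(u-c['cx'])/c['fx'],(v-c['cy'])/c['fy'],1])
    return C+r*((cen+n*hh-C)@n)/(r@n)
for a in sys.argv[6:]:
    u,v=map(float,a.split(','));print(a,on(u,v).round(4))
big=cv2.resize(p[v0:v1,u0:u1],None,fx=4,fy=4,interpolation=cv2.INTER_CUBIC)[:600,:800];cv2.imwrite('pics/%sz.png'%f,big[:,:,::-1])
E
python3 m.py wrist2 290 400 165 275 320,239 381,223 284,161 314,280
```

```text
plane 9154 [0.5142 0.081  0.1336] [0.1525 0.0454 0.9873] tilt 0.1598
wing top 435 [0.5213 0.0682 0.1624] ang -92.6 h [0.0236 0.0295 0.0308]
rect ((521.4879760742188, 65.53526306152344), (39.26055908203125, 11.869293212890625), 87.12673950195312)
320,239 [0.4891 0.0535 0.1387]
381,223 [0.5478 0.0719 0.1288]
284,161 [0.4541 0.1314 0.1405]
314,280 [0.4842 0.0062 0.1416]
```

```bash
sleep 1
```

```text
(no output)
```

View pics/wrist2z.png

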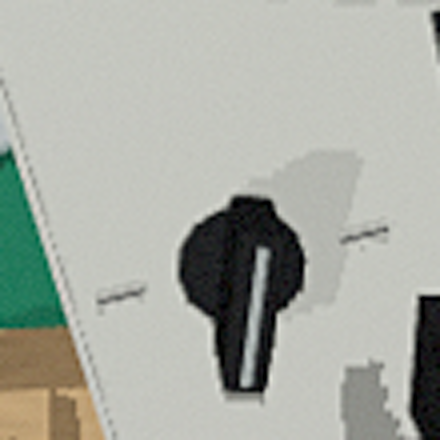

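```bash
python3 -m handwheel '[{"hand":0.2,"dx":1.4,"dy":-1.5,"dz":0,"wx":0,"wy":0,"wz":-0.04},{"hand":0.2,"dx":1.2,"dy":-1.3,"dz":0,"wx":0,"wy":0,"wz":-0.035},{"hand":0.2,"dx":0.6,"dy":-0.7,"dz":0,"wx":0,"wy":0,"wz":0},{"hand":0.2,"dx":0,"dy":0,"dz":0,"wx":0,"wy":0,"wz":0},{"hand":0.2,"dx":0,"dy":0,"dz":0,"wx":0,"wy":0,"wz":0}]'
python3 - <<'E'
from h import *
n=np.array([.1525,.046,.987]);f=np.array([.5175,.0635,.1339])
plan(f+n*.12,-n,[1,-.047,0]);plan(f+n*.007,-n,[1,-.047,0])
E
```

```text
time_s: 2.35
position: [0.5356, 0.0688, 0.2524]
tcp_rot: [[0.046, 0.987, -0.153], [0.997, -0.054, -0.046], [-0.054, -0.15, -0.987]]
force: [-0.9, -0.1, -0.4]
opening: 0.65
d cm [ 0.02  0.02 -0.01] w [ 0.    -0.    -0.001] |w|deg 0.1
f [-0.87 -0.12 -0.37] op 0.65 t 2.35 q [-2.8 25.7 85.8 -3.2 77.1  1. ]
d cm [ -1.71  -0.5  -11.16] w [ 0.    -0.    -0.001] |w|deg 0.1
f [-0.87 -0.12 -0.37] op 0.65 t 2.35 q [-2.8 25.7 85.8 -3.2 77.1  1. ]
```

```bash
python3 -m handwheel '[{"hand":-0.1,"dx":-0.38,"dy":-0.11,"dz":-2.5,"wx":0,"wy":0,"wz":0},{"hand":-0.1,"dx":-0.38,"dy":-0.11,"dz":-2.5,"wx":0,"wy":0,"wz":0},{"hand":-0.1,"dx":-0.34,"dy":-0.1,"dz":-2.2,"wx":0,"wy":0,"wz":0},{"hand":-0.1,"dx":0,"dy":0,"dz":0,"wx":0,"wy":0,"wz":0}]'
python3 - <<'E'
from h import *
n=np.array([.1525,.046,.987]);f=np.array([.5175,.0635,.1339])
plan(f+n*.007,-n,[1,-.047,0]);cap('wrist','wrist3');cap('top','top3');cap('scene','scene3')
E
```

```text
time_s: 2.75
position: [0.5217, 0.0659, 0.1781]
tcp_rot: [[0.045, 0.986, -0.16], [0.998, -0.053, -0.046], [-0.054, -0.157, -0.986]]
force: [-0.6, -0.9, -0.4]
opening: 0.457
d cm [-0.32 -0.21 -3.73] w [ 0.    -0.007 -0.001] |w|deg 0.4
f [-0.62 -0.88 -0.39] op 0.457 t 2.75 q [-3.1 30.  92.  -3.4 67.1  1.3]
```

View pics/wrist3.png

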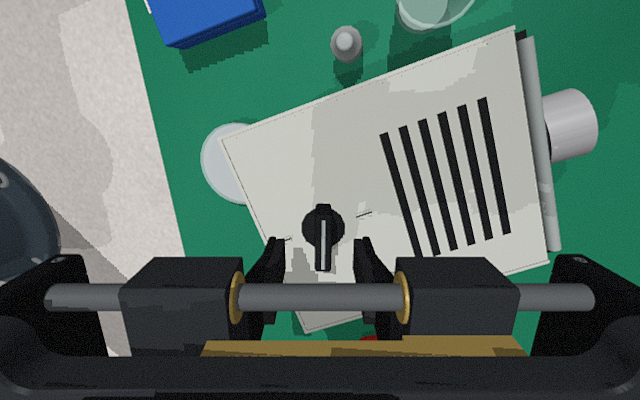

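The wing sits centred between the fingers: wing at u≈323, finger tips at about 280 and 360. It also runs parallel to the pads.

```bash
python3 m.py wrist3 285 365 160 272 288,239 364,214 
python3 -m handwheel '[{"hand":-0.1,"dx":-0.15,"dy":-0.08,"dz":-1.3,"wx":0,"wy":-0.007,"wz":0},{"hand":-0.1,"dx":-0.15,"dy":-0.06,"dz":-1.3,"wx":0,"wy":0,"wz":0},{"hand":-0.2,"dx":-0.1,"dy":-0.04,"dz":-1.0,"wx":0,"wy":0,"wz":0},{"hand":-0.3,"dx":0,"dy":0,"dz":0,"wx":0,"wy":0,"wz":0},{"hand":-0.4,"dx":0,"dy":0,"dz":0,"wx":0,"wy":0,"wz":0}]'
python3 - <<'E'
from h import *
n=np.array([.1525,.046,.987]);f=np.array([.5175,.0635,.1339])
plan(f+n*.007,-n,[1,-.047,0])
E
```

```text
plane 6003 [0.5194 0.0797 0.1329] [0.153  0.0455 0.9872] tilt 0.1603
wing top 803 [0.5224 0.0684 0.1627] ang -92.2 h [0.0264 0.0297 0.0309]
rect ((522.0614624023438, 65.4559097290039), (39.58278274536133, 11.093120574951172), 87.78535461425781)
288,239 [0.4922 0.0548 0.1383]
364,214 [0.5477 0.0717 0.1289]
time_s: 3.4
position: [0.5218, 0.0635, 0.1451]
tcp_rot: [[0.047, 0.988, -0.144], [0.997, -0.054, -0.047], [-0.054, -0.141, -0.988]]
force: [-0.5, 0.8, 0.3]
opening: 0.337
d cm [-0.32  0.04 -0.43] w [ 0.001  0.009 -0.001] |w|deg 0.5
f [-0.53  0.83  0.27] op 0.337 t 3.4 q [-3.4 32.2 94.3 -3.6 61.7  1.5]
```

```bash
python3 -m handwheel '[{"hand":-0.5,"dx":-0.25,"dy":0.03,"dz":-0.35,"wx":0,"wy":0.007,"wz":0},{"hand":-0.5,"dx":0,"dy":0,"dz":0,"wx":0,"wy":0,"wz":0},{"hand":-0.6,"dx":0,"dy":0,"dz":0,"wx":0,"wy":0,"wz":0},{"hand":-0.65,"dx":0,"dy":0,"dz":0,"wx":0,"wy":0,"wz":0}]'
python3 - <<'E'
from h import *
n=np.array([.1525,.046,.987]);f=np.array([.5175,.0635,.1339])
plan(f+n*.007,-n,[1,-.047,0]);cap('wrist','wrist4')
E
```

```text
time_s: 3.8
position: [0.5189, 0.0637, 0.1412]
tcp_rot: [[0.046, 0.987, -0.152], [0.997, -0.054, -0.047], [-0.055, -0.149, -0.987]]
force: [1.1, -0.4, -0.9]
opening: 0.199
d cm [-0.03  0.01 -0.04] w [ 0.001  0.001 -0.001] |w|deg 0.1
f [ 1.13 -0.44 -0.86] op 0.199 t 3.8 q [-3.4 32.5 94.6 -3.6 61.5  1.5]
```

View pics/wrist4.png

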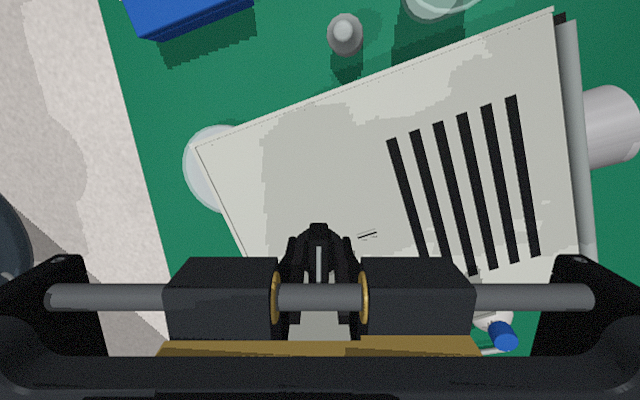

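The wing at (319,255) is now between both fingers with the cover undisturbed. I'll close gently.

```bash
python3 -m handwheel '[{"hand":-0.70,"dx":0,"dy":0,"dz":0,"wx":0,"wy":0,"wz":0},{"hand":-0.72,"dx":0,"dy":0,"dz":0,"wx":0,"wy":0,"wz":0},{"hand":-0.74,"dx":0,"dy":0,"dz":0,"wx":0,"wy":0,"wz":0},{"hand":-0.75,"dx":0,"dy":0,"dz":0,"wx":0,"wy":0,"wz":0}]'; python3 -m handwheel '[{"hand":-0.76,"dx":0,"dy":0,"dz":0,"wx":0,"wy":0,"wz":0},{"hand":-0.76,"dx":0,"dy":0,"dz":0,"wx":0,"wy":0,"wz":0}]'
```

```text
time_s: 4.25
position: [0.5185, 0.0637, 0.141]
tcp_rot: [[0.046, 0.987, -0.152], [0.997, -0.054, -0.047], [-0.055, -0.15, -0.987]]
force: [-1.0, -0.0, 0.4]
opening: 0.129
time_s: 4.45
position: [0.5185, 0.0637, 0.1411]
tcp_rot: [[0.046, 0.987, -0.152], [0.997, -0.054, -0.047], [-0.055, -0.15, -0.987]]
force: [-0.6, 0.4, 1.0]
opening: 0.125
```

```bash
python3 -m handwheel '[{"hand":-0.76,"dx":0,"dy":0,"dz":0,"wx":-0.0076,"wy":-0.0023,"wz":-0.0494},{"hand":-0.76,"dx":0,"dy":0,"dz":0,"wx":-0.0076,"wy":-0.0023,"wz":-0.0494},{"hand":-0.76,"dx":0,"dy":0,"dz":0,"wx":-0.0076,"wy":-0.0023,"wz":-0.0494},{"hand":-0.76,"dx":0,"dy":0,"dz":0,"wx":-0.0076,"wy":-0.0023,"wz":-0.0494},{"hand":-0.76,"dx":0,"dy":0,"dz":0,"wx":-0.0076,"wy":-0.0023,"wz":-0.0494}]'
python3 - <<'E'
from h import *
n=np.array([.1525,.046,.987]);f=np.array([.5175,.0635,.1339])
plan(f+n*.007,-n,[np.sin(.3),-np.cos(.3),0]);cap('wrist','wrist5');print(bot.read_state()['moment'])
E
```

```text
time_s: 4.95
position: [0.5188, 0.0636, 0.141]
tcp_rot: [[0.291, 0.945, -0.152], [0.952, -0.301, -0.047], [-0.09, -0.131, -0.987]]
force: [0.8, 0.3, -0.9]
opening: 0.127
d cm [-0.02  0.02 -0.02] w [-0.146 -0.045 -0.956] |w|deg 55.5
f [ 0.8   0.26 -0.88] op 0.127 t 4.95 q [-3.4 32.5 94.6 -3.6 61.5 16. ]
[-0.12349788 -0.02146091 -0.04595722]
```

View pics/wrist5.png

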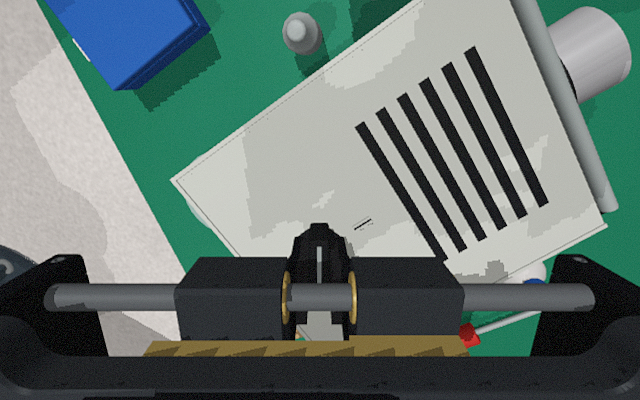

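The wing turns with the fingers: it still reads vertical in the hand view at (319,265). I'll continue.

```bash
python3 -m handwheel '[{"hand":-0.76,"dx":0,"dy":0,"dz":0,"wx":-0.0153,"wy":-0.0046,"wz":-0.0987},{"hand":-0.76,"dx":0,"dy":0,"dz":0,"wx":-0.0153,"wy":-0.0046,"wz":-0.0987},{"hand":-0.76,"dx":0,"dy":0,"dz":0,"wx":-0.0153,"wy":-0.0046,"wz":-0.0987},{"hand":-0.76,"dx":0,"dy":0,"dz":0,"wx":-0.0153,"wy":-0.0046,"wz":-0.0987},{"hand":-0.76,"dx":0,"dy":0,"dz":0,"wx":-0.0153,"wy":-0.0046,"wz":-0.0987},{"hand":-0.76,"dx":0,"dy":0,"dz":0,"wx":-0.0153,"wy":-0.0046,"wz":-0.0987},{"hand":-0.76,"dx":0,"dy":0,"dz":0,"wx":-0.0153,"wy":-0.0046,"wz":-0.0987},{"hand":-0.76,"dx":0,"dy":0,"dz":0,"wx":-0.0153,"wy":-0.0046,"wz":-0.0987},{"hand":-0.76,"dx":0,"dy":0,"dz":0,"wx":-0.0153,"wy":-0.0046,"wz":-0.0987},{"hand":-0.76,"dx":0,"dy":0,"dz":0,"wx":-0.0107,"wy":-0.0032,"wz":-0.0691}]'
python3 -m handwheel '[{"hand":-0.76,"dx":0,"dy":0,"dz":0,"wx":0,"wy":0,"wz":0},{"hand":-0.76,"dx":0,"dy":0,"dz":0,"wx":0,"wy":0,"wz":0}]'
python3 - <<'E'
from h import *
n=np.array([.1525,.046,.987]);f=np.array([.5175,.0635,.1339])
plan(f+n*.007,-n,[np.sin(.3),-np.cos(.3),0]);cap('wrist','wrist6');print(bot.read_state()['moment'])
E
```

```text
time_s: 6.0
position: [0.5197, 0.0628, 0.141]
tcp_rot: [[0.944, 0.294, -0.151], [0.29, -0.956, -0.049], [-0.159, 0.002, -0.987]]
force: [0.5, -2.7, -1.9]
opening: 0.126
time_s: 6.2
position: [0.5196, 0.0628, 0.1409]
tcp_rot: [[0.943, 0.298, -0.151], [0.294, -0.955, -0.049], [-0.159, 0.001, -0.987]]
force: [2.0, -4.6, -2.2]
opening: 0.125
d cm [-0.11  0.1  -0.01] w [ 0.002  0.001 -0.003] |w|deg 0.2
f [ 2.03 -4.63 -2.18] op 0.125 t 6.2 q [-3.4 32.6 94.5 -3.8 61.5 71.3]
[-0.82646412 -0.43895244  0.1309905 ]
```

View pics/wrist6.png

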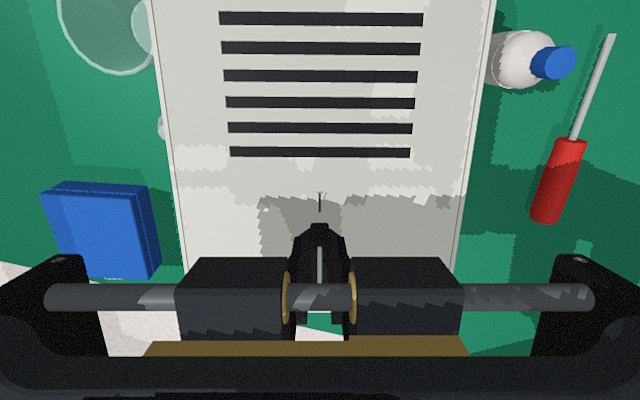

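The wing at (319,265) is now in line with the rib at (320,200). I'll release it and back off along the fastener axis.

```bash
python3 -m handwheel '[{"hand":-0.7,"dx":0,"dy":-0.1,"dz":0,"wx":0,"wy":0,"wz":0},{"hand":-0.5,"dx":0,"dy":0,"dz":0,"wx":0,"wy":0,"wz":0},{"hand":-0.3,"dx":0,"dy":0,"dz":0,"wx":0,"wy":0,"wz":0},{"hand":-0.2,"dx":0,"dy":0,"dz":0,"wx":0,"wy":0,"wz":0},{"hand":-0.2,"dx":0.16,"dy":0.05,"dz":1,"wx":0,"wy":0,"wz":0},{"hand":-0.2,"dx":0.3,"dy":0.1,"dz":2,"wx":0,"wy":0,"wz":0},{"hand":-0.2,"dx":0.3,"dy":0.1,"dz":2,"wx":0,"wy":0,"wz":0},{"hand":-0.2,"dx":0.3,"dy":0.1,"dz":2,"wx":0,"wy":0,"wz":0},{"hand":-0.4,"dx":0,"dy":0,"dz":0,"wx":0,"wy":0,"wz":0}]'
python3 - <<'E'
from h import *
cap('wrist','wrist7');cap('top','top7')
E
```

```text
time_s: 7.15
position: [0.5318, 0.0664, 0.2142]
tcp_rot: [[0.944, 0.296, -0.146], [0.292, -0.955, -0.047], [-0.153, 0.002, -0.988]]
force: [0.9, 0.5, 0.1]
opening: 0.361
```

View pics/wrist7.png

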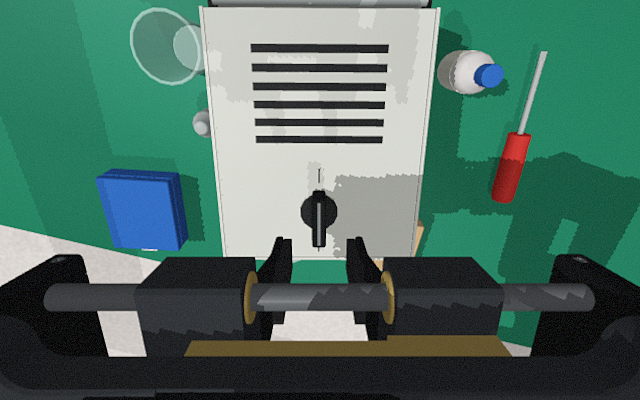

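```bash
python3 m.py wrist7 285 365 150 256 319,175 319,248
```

```text
plane 6377 [0.5304 0.0615 0.1321] [0.1524 0.0452 0.9873] tilt 0.1597
wing top 559 [0.5256 0.0658 0.1625] ang -161.5 h [0.0272 0.0298 0.0309]
rect ((523.065673828125, 65.23101043701172), (38.713417053222656, 10.670578002929688), 17.47027015686035)
319,175 [0.5473 0.0719 0.129 ]
319,248 [0.4854 0.0527 0.1395]
```

View pics/wrist7z.png

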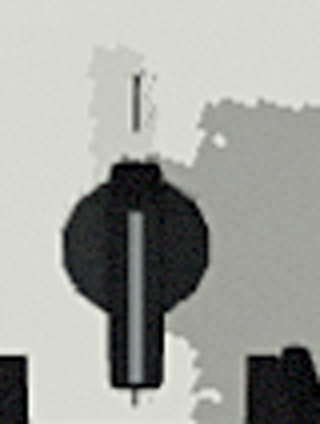

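The wing lies at 17.5° against a rib line of 17.2°, so the fastener is lined up. Now I'll shut the fingers and go over the +y press spot.

```bash
python3 - <<'E'
from h import *
n=np.array([.1525,.046,.987]);y=[.295,-.9555,0]
plan(np.array([.4975,.1117,.1345])+n*.03,-n,y)
plan(np.array([.4975,.1117,.1345]),-n,y)
plan(np.array([.4951,.1110,.109]),[0,0,-1],y)
E
python3 -m handwheel '[{"hand":-1,"dx":-1.0,"dy":1.5,"dz":0,"wx":0,"wy":0,"wz":0},{"hand":-1,"dx":-1.0,"dy":1.5,"dz":0,"wx":0,"wy":0,"wz":0},{"hand":-1,"dx":-1.0,"dy":1.5,"dz":0,"wx":0,"wy":0,"wz":0},{"hand":-1,"dx":0,"dy":0,"dz":-2,"wx":0,"wy":0,"wz":0},{"hand":-1,"dx":0,"dy":0,"dz":-2,"wx":0,"wy":0,"wz":0},{"hand":-1,"dx":0,"dy":0,"dz":0,"wx":0,"wy":0,"wz":0}]'
python3 - <<'E'
from h import *
n=np.array([.1525,.046,.987]);y=[.295,-.9555,0]
plan(np.array([.4975,.1117,.1345]),-n,y)
plan(np.array([.4951,.1110,.109]),[0,0,-1],y)
cap('wrist','wrist8')
E
```

```text
d cm [-2.72  4.67 -4.73] w [ 0.001  0.    -0.001] |w|deg 0.1
f [-0.15 -0.43 -0.31] op 0.324 t 7.25 q [-3.  27.9 89.4 -3.3 71.4 71.1]
d cm [-3.18  4.54 -7.69] w [ 0.001  0.    -0.001] |w|deg 0.1
f [-0.15 -0.43 -0.31] op 0.324 t 7.25 q [-3.  27.9 89.4 -3.3 71.4 71.1]
d cm [ -3.42   4.47 -10.24] w [ 0.047 -0.153 -0.001] |w|deg 9.2
f [-0.15 -0.43 -0.31] op 0.324 t 7.25 q [-3.  27.9 89.4 -3.3 71.4 71.1]
time_s: 7.85
position: [0.4959, 0.1126, 0.1688]
tcp_rot: [[0.941, 0.297, -0.16], [0.293, -0.955, -0.047], [-0.167, -0.002, -0.986]]
force: [-0.6, 0.1, 0.0]
opening: 0.008
d cm [ 0.16 -0.09 -3.43] w [ 0.001 -0.008 -0.003] |w|deg 0.5
f [-0.62  0.08  0.01] op 0.008 t 7.85 q [ 1.7 29.5 94.9 -2.7 64.9 75.7]
d cm [-0.08 -0.16 -5.98] w [ 0.047 -0.161 -0.003] |w|deg 9.6
f [-0.62  0.08  0.01] op 0.008 t 7.85 q [ 1.7 29.5 94.9 -2.7 64.9 75.7]
```

View pics/wrist8.png

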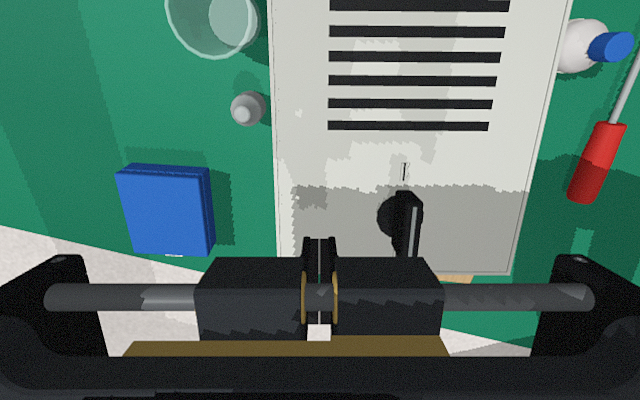

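The shut fingers at (318,245) are over the bare plate, well clear of the wing at (405,225). I'll go down to near contact.

```bash
python3 -m handwheel '[{"hand":-1,"dx":0.05,"dy":-0.05,"dz":-1.3,"wx":0,"wy":0,"wz":0},{"hand":-1,"dx":0.05,"dy":-0.05,"dz":-1.2,"wx":0,"wy":0,"wz":0},{"hand":-1,"dx":0,"dy":0,"dz":-0.6,"wx":0,"wy":0,"wz":0},{"hand":-1,"dx":0,"dy":0,"dz":-0.3,"wx":0,"wy":0,"wz":0},{"hand":-1,"dx":0,"dy":0,"dz":-0.2,"wx":0.004,"wy":-0.013,"wz":0},{"hand":-1,"dx":0,"dy":0,"dz":-0.2,"wx":0.004,"wy":-0.013,"wz":0}]'
```

```text
time_s: 8.5
position: [0.5006, 0.1101, 0.1334]
tcp_rot: [[0.947, 0.296, -0.126], [0.293, -0.955, -0.039], [-0.132, 0.0, -0.991]]
force: [-0.9, -0.2, 3.9]
opening: 0.01
```

```bash
python3 -m handwheel '[{"hand":-1,"dx":-0.05,"dy":0,"dz":-0.25,"wx":0.004,"wy":-0.014,"wz":0},{"hand":-1,"dx":-0.05,"dy":0,"dz":-0.25,"wx":0.004,"wy":-0.014,"wz":0},{"hand":-1,"dx":-0.05,"dy":0,"dz":-0.25,"wx":0.004,"wy":-0.014,"wz":0},{"hand":-1,"dx":-0.05,"dy":0,"dz":-0.25,"wx":0.004,"wy":-0.014,"wz":0},{"hand":-1,"dx":-0.05,"dy":0,"dz":-0.25,"wx":0.004,"wy":-0.014,"wz":0},{"hand":-1,"dx":-0.05,"dy":0,"dz":-0.25,"wx":0.004,"wy":-0.014,"wz":0},{"hand":-1,"dx":0,"dy":0,"dz":0,"wx":0,"wy":0,"wz":0}]'
```

```text
time_s: 9.2
position: [0.4983, 0.1097, 0.1183]
tcp_rot: [[0.954, 0.296, -0.04], [0.295, -0.955, -0.016], [-0.043, 0.003, -0.999]]
force: [0.6, -2.1, 5.2]
opening: 0.006
```

```bash
python3 -m handwheel '[{"hand":-1,"dx":-0.05,"dy":0,"dz":-0.2,"wx":0.003,"wy":-0.01,"wz":0},{"hand":-1,"dx":-0.05,"dy":0,"dz":-0.2,"wx":0.003,"wy":-0.01,"wz":0},{"hand":-1,"dx":-0.05,"dy":0,"dz":-0.2,"wx":0.003,"wy":-0.01,"wz":0},{"hand":-1,"dx":0,"dy":0,"dz":-0.2,"wx":0.003,"wy":-0.008,"wz":0},{"hand":-1,"dx":0,"dy":0,"dz":0,"wx":0,"wy":0,"wz":0},{"hand":-1,"dx":0,"dy":0,"dz":0,"wx":0,"wy":0,"wz":0}]'; python3 -c "
from h import *
plan(np.array([.4951,.1110,.109]),[0,0,-1],[.295,-.9555,0])"
```

```text
time_s: 9.8
position: [0.4978, 0.1097, 0.1107]
tcp_rot: [[0.955, 0.296, -0.001], [0.296, -0.955, -0.004], [-0.002, 0.003, -1.0]]
force: [1.5, -2.2, 7.0]
opening: 0.005
d cm [-0.27  0.13 -0.17] w [ 0.004 -0.001 -0.001] |w|deg 0.2
f [ 1.48 -2.17  6.98] op 0.005 t 9.8 q [ -0.   31.4 104.3  -0.3  44.4  73. ]
```

```bash
python3 -m handwheel '[{"hand":-1,"dx":0,"dy":0,"dz":-0.15,"wx":0,"wy":0,"wz":0},{"hand":-1,"dx":0,"dy":0,"dz":-0.1,"wx":0,"wy":0,"wz":0},{"hand":-1,"dx":0,"dy":0,"dz":0,"wx":0,"wy":0,"wz":0},{"hand":-1,"dx":0,"dy":0,"dz":0,"wx":0,"wy":0,"wz":0}]'; python3 -m handwheel '[{"hand":-1,"dx":0,"dy":0,"dz":-0.1,"wx":0,"wy":0,"wz":0},{"hand":-1,"dx":0,"dy":0,"dz":0,"wx":0,"wy":0,"wz":0},{"hand":-1,"dx":0,"dy":0,"dz":0,"wx":0,"wy":0,"wz":0}]'
```

```text
time_s: 10.2
position: [0.4978, 0.1097, 0.1086]
tcp_rot: [[0.955, 0.296, -0.001], [0.296, -0.955, -0.004], [-0.002, 0.003, -1.0]]
force: [1.1, -4.1, 9.8]
opening: 0.002
time_s: 10.5
position: [0.4978, 0.1097, 0.108]
tcp_rot: [[0.955, 0.296, -0.001], [0.296, -0.955, -0.004], [-0.002, 0.004, -1.0]]
force: [-0.6, -2.8, 12.0]
opening: 0.004
```

```bash
python3 -m handwheel '[{"hand":-1,"dx":0,"dy":0,"dz":-0.1,"wx":0,"wy":0,"wz":0},{"hand":-1,"dx":0,"dy":0,"dz":0,"wx":0,"wy":0,"wz":0},{"hand":-1,"dx":0,"dy":0,"dz":0,"wx":0,"wy":0,"wz":0},{"hand":-1,"dx":0,"dy":0,"dz":0,"wx":0,"wy":0,"wz":0}]'
python3 - <<'E'
from h import *
for n in ['wrist','scene','top']: cap(n,n+'9')
z=np.load('pics/scene9.npz');big=cv2.resize(z['p'][150:300,220:420],None,fx=4,fy=4,interpolation=cv2.INTER_CUBIC);cv2.imwrite('pics/scene9z.png',big[:,:,::-1])
z=np.load('pics/top9.npz');print(z['d'].shape)
s=bot.read_state();print(s['time_s'],s['position'],s['force'])
E
```

```text
time_s: 10.9
position: [0.4978, 0.1097, 0.1073]
tcp_rot: [[0.955, 0.296, -0.001], [0.296, -0.955, -0.004], [-0.002, 0.004, -1.0]]
force: [-0.6, -4.1, 15.1]
opening: 0.002
(400, 640)
11.05 [0.49779187 0.10973511 0.10738307] [-0.03575992 -2.59070744 14.70615839]
```

View pics/wrist9.png

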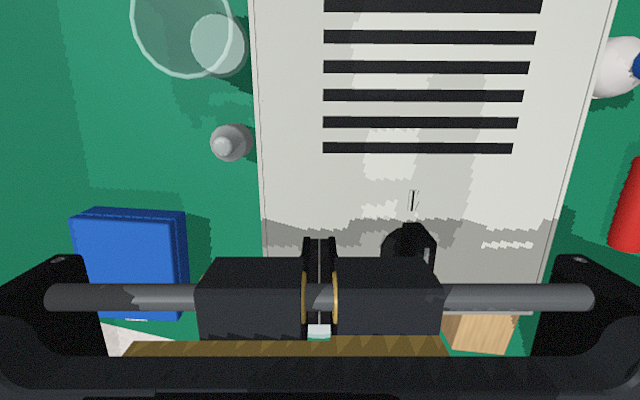

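View pics/scene9z.png

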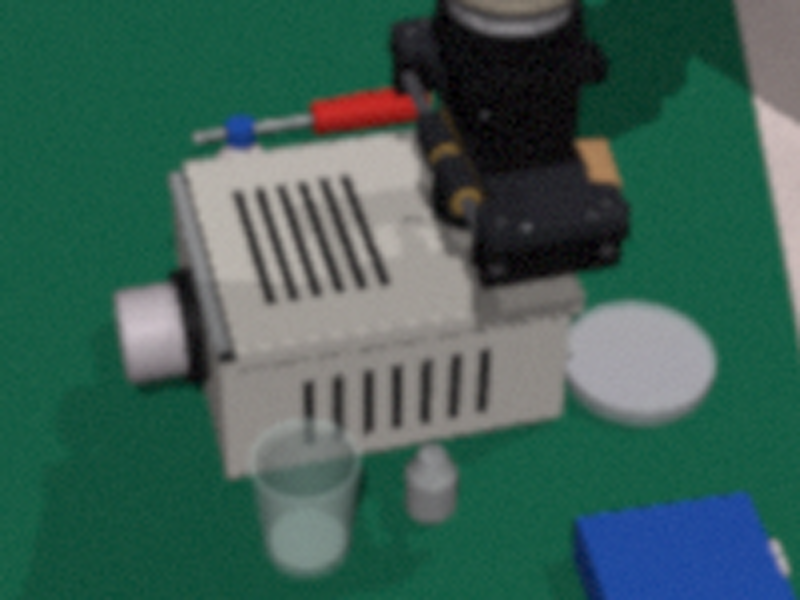

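The wrist view shows the shut tips at (318,250) on the bare plate, clear of the wing at (408,245). The scene view shows the cover closed level on the box, with the bystanders where they were. I'll check tilt and alignment numerically.

```bash
python3 m.py wrist9 345 520 160 256 413,190 413,210
python3 - <<'E'
from h import *
a=np.load('pics/top0.npz')['p'].astype(int);b=np.load('pics/top9.npz')['p'].astype(int)
for n,(u,v) in dict(bottle=(361,165),beaker=(248,185),obj=(261,215),dish=(307,268),carton=(367,250),sbox=(233,272),drv=(405,195)).items():
    s=np.s_[v-14:v+14,u-14:u+14];print(n,abs(a[s]-b[s]).mean().round(1))
E
```

```text
plane 13464 [0.5483 0.0565 0.1077] [-0.0121 -0.0049  0.9999] tilt 0.0131
wing top 503 [0.5313 0.069  0.1355] ang 132.5 h [0.0229 0.0291 0.0306]
rect ((529.5264892578125, 67.66024017333984), (11.360146522521973, 11.088335990905762), 19.36592674255371)
413,190 [0.5507 0.0729 0.1078]
413,210 [0.5399 0.0683 0.1076]
bottle 15.0
beaker 18.3
obj 24.5
dish 102.5
carton 19.5
sbox 26.8
drv 13.7
```

View pics/wrist9z.png

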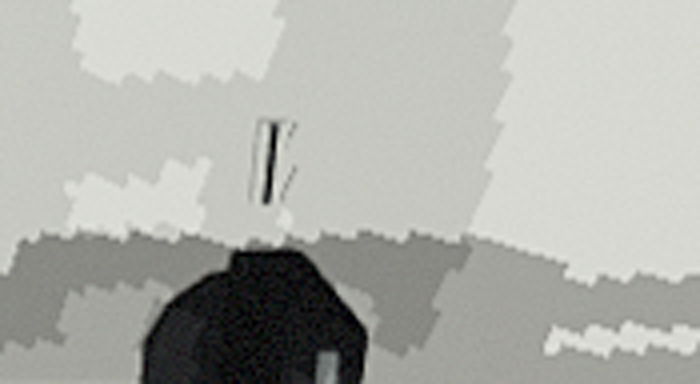

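View pics/top9.png

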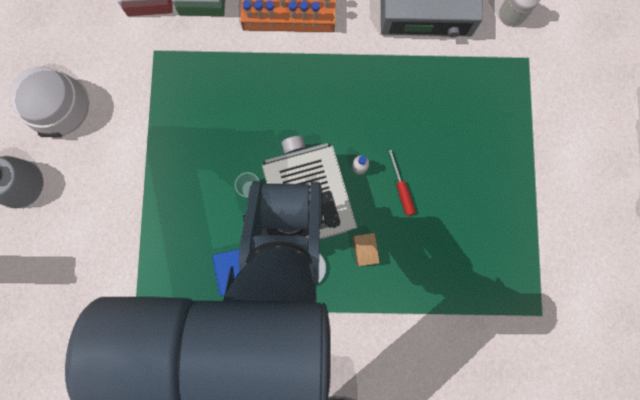

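```bash
python3 -c "
from rig import bot,hand_in
s=bot.read_state();print(s['time_s'],s['force']);print(hand_in())"
```

```text
11.05 [-0.03575992 -2.59070744 14.70615839]
the job is handed in; nothing more can be done
None
```

The fastener is lined up and the cover is pressed shut. I handed in at 11 s with the shut fingertips holding it down on the bare spot on the +y side.

- **Turning the wing:** I gripped it lightly, closing only about 0.5 mm past contact, and turned it about 70° around its tilted axis. After release it measured 17.5° against 17.2° for the rib line.
- **Pressing the cover:** It passed the point where a crossed fastener would stop it. The last check showed about 15 N of downward push. The cover was 0.013 rad below level by the wrist camera, meaning pressed slightly into the foam seal.
- **Sideways force:** About 3 N remained at the fingertips.
- **Clearance:** The last wrist picture showed the fingers well clear of the wing.
- **Wing angle when shut:** I couldn't measure it, because the fingers hid most of the wing. The visible end still sat at the rib, and the cover went past the tongue's stop.
- **Bystanders:** The visible ones were where they started. In the top view the arm covered most of the dish and slide box and all of the objective. In the other last pictures, the dish, slide box and objective stood with no visible change. My pixel comparison of the top views was no use because of the arm and its shadow.
- **Refused move:** One move command was rejected because some rows left out keys. The arm didn't move, and I sent it again in full.

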